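Clear the cooler, unhook its spring catch and hold the lid up

ROBOT

A 6-joint arm with a two-finger parallel gripper is mounted at the origin on the work surface. World frame = base frame: x ahead of the robot, y to its left, z up, the work surface at z = 0. Lengths are in m, angles in degrees, forces in N, time in s.
With the tool pointing down it reaches from about 0.25 to 0.725 m from the base axis. Payload 9.7 kg.
Tool frame: the origin (TCP) lies midway between the tips of the shut fingers; the grasp point (between the pads) lies 19 mm behind it; z points along the fingers, y is the line along which they close (so a half turn about z gives the same grasp; the last joint's range is limited). The gripper opens to 85 mm and grips with 20 to 120 N. Pads are 22 mm wide; open, the fingers measure 114 mm over their backs; the gripper's body (76 mm by 85 mm) begins 54 mm behind the grasp point. The pads swing forward as they close: fully open they stand 13 mm farther back than shut.
Start: joints at [-65.432, 4.979, 10.078, 95.1, 0, 90], TCP at [0.229, -0.5, 0.231] pointing down, gripper open.
Joint ranges: [-179.16, 179.16], [-48.56, 103.87], [-65.8, 70.77], [-126.05, 130.52], [-82.76, 87.17], [-180, 180]. Speed limits (degrees/s): [127.2, 127.2, 147.25, 180, 180, 180].

INTERFACE

Orientations are given as [roll, pitch, yaw] about the fixed x, y, z axes, in that order (R = Rz(yaw) Ry(pitch) Rx(roll)).
In Python, from workcell import * gives the robot as it stands.
- The arm moves only by the tool servo_tool, never from a script. Its argument "moves" is a list of rows, each a list of 4 numbers: the shift along the world's x, y, z in parts of the range, where 1.0 means 750 mm, then the turn about the world's z in shares of 180 degrees (1.0 is 180 degrees). A call has 1 to 20 rows; each row is the pose to reach, as a shift and turn from the pose commanded when the call began; what a row does not reach only later rows make up. A row lasts 1/12 s, in which the tool goes at most 41.7 mm and 7.16 degrees, less where a joint would pass 70% of its speed; a pose out of reach is approached as far as the arm can. A call with a gripper value outside its range is refused whole. "claw" is the closure, from 0 (fully open) to 1 (shut), set as the call begins (left out, the last holds). The fingers move at their own pace and stop on an object; "force" is the grip in N (left out, the last holds). Time passes only in rows, so rows that repeat a pose let the fingers close. It gives the time, the measured TCP pose, the force, the opening and the grip force at its end, in the units of the state.
- get_obs(): the state, without advancing time (a new reading comes with each control period).
- camera(name): name is "scene" or "top" or "wrist"; returns the picture (480x640x3 uint8, red, green, blue); there is no depth.
- get_calibration(name): a dict with "fx", "fy", "cx", "cy" (pixels), "rvec" (rotation vector, rad) and "tvec" (3), from world to camera coordinates, as OpenCV has them; the wrist camera has in their place "tool_from_camera" (4x4, takes a point from camera to tool coordinates, whose origin is the TCP and whose axes are the flange's). Camera axes: x right, y down, z forward; pixel columns grow to the right and rows downward; lengths in m; the calibration is good to about 2 mm. A picture is of the moment at which its call begins: read the wrist's pose just before it. get_calibration takes no time and is no camera call.
- job_done(): hands the job in; it is judged then, once.
The state is a dict: "time": time; "q": joint angles; "qd": joint speeds; "joint_efforts": joint torques, N m; "ee_pos": TCP position; "tcp_rot": TCP orientation; "wrist_force": force on the tool from outside, world axes, zero at the start; "torque": the same for the moment, N m; "opening": finger opening in m; "grasp_force": force on a finger pad.
Only numpy, scipy, OpenCV 4.12 (cv2) and the standard library are available. Lean on these libraries where they do the work, as an engineer would, in place of code of your own. Each camera call takes 0.05 s, during which the arm holds its last target. There are 200 camera calls.

TASK

Someone is coming with ice for the cooler, so clear and open it: take the oblong olive dish off the lid and set it down gently, upright on the cart top, midway between the two skewer holders and parallel to them. Then pull the ball knob of the cooler's spring catch sideways until the hook is free, lift the lid by that knob until its front edge is at least a hand's breadth (100 mm) higher than when shut, and finish still holding it there by the knob alone. Leave the skewer holders and everything else on the cart where they are.

Things in the scene. Friction and masses are not known exactly. Their poses are not given: they have to be found in the camera images.
- table: The cart's grey laminate top, 1100 x 1200 mm, surface at height 0; the robot stands on it.
- cooler: Small cooler: grey box 200 (its x) x 270 (its y) x 147 mm high with a white hinged lid, flat top 180 mm above the cart. Full, does not slide. Origin: on the cart top under the middle of the long side with the hinge. x points level from the hinge side to the front (the side away from the robot, with the catch), y sideways along the front, z up.
- lid_hinge (a point): Point in the middle of the lid's hinge line, 147 mm above the cart top, straight above the cooler's origin. The hinge line runs along the cooler's y axis. The axes of this point turn with the lid.
- lid (a joint): Lid angle (rad): 0 shut, grows as the front edge rises, stop at 1.25. The lid weighs about 0.6 kg and falls shut when let go. Shut, it is held by the catch's hook; 0.5 rad lifts the front edge by just under 100 mm.
- catch (a joint): Sideways travel of the spring catch (m): 0 at rest (hooked), 0.016 at its stop; slides along the lid's front edge to the cooler's +y (the robot's left). The hook lies 8 mm under the striker on the box and is free at 0.009 and more. Spring 3 N at the start, 8 N at the stop, returns it when let go; fingers give a few mm under it, so pull to the stop. It rides on the lid.
- knob: Black ball knob of the catch, 26 mm in diameter, on an upright 10 mm stem, at the middle of the lid's front edge. Origin: the ball's centre, with the lid shut 38 mm above the lid's top, 213 mm from the hinge line along the cooler's x and 71 mm above it. It moves with the catch and the lid; its axes are those of the lid.
- lid_shell: The white lid itself, 205 x 278 x 33 mm, turning with joint lid. Origin: the middle of the hinge line, 33 mm below the lid's top when shut; axes as the cooler's when shut.
- dish: Empty white ceramic olive dish, an oblong boat with round ends and upright sides: 54 mm wide (its x), 150 mm long (its y), 32 mm high, wall 6 mm, about 0.22 kg. Origin: centre of its underside. It starts on the cooler's lid.
- holder_near: Stainless skewer holder, a folded rectangular channel with a row of five holes in its top: 44 mm (its x) by 100 mm (its y) by 55 mm high, loose, 0.6 kg. Origin: centre of its underside. This is the one nearer to the robot; its x axis points to the other holder.
- holder_far: The other, identical skewer holder, parallel to the first, 200 mm from it between centres, on the side away from the robot.
- spatula: Black hard silicone spatula, 260 mm long, 60 mm wide, lying flat beyond the work, towards the far edge of the cart top. Leave alone.
- mill: Wooden pepper mill, 54 mm in diameter and 160 mm high. Leave alone.
- mug: White ceramic mug, 80 mm in diameter and 85 mm high. Leave alone.
There are look-alikes about, which are no part of the job. What is shaped like the holder_far but blue is not meant. What is shaped like the holder_near but pink is not meant.

How it is judged (in metres and radians):
On the way, in this order (a step that is already met when the one before it is completed fails the run):
1. the dish stands released on the cart top, midway between the skewer holders and parallel to them, the lid still shut (x of dish in the frame of holder_near between 0.082 and 0.118 m and x of dish in the frame of holder_far between -0.118 and -0.082 m and y of dish in the frame of holder_near between -0.025 and 0.025 m and angle between the y axis of dish and the y axis of holder_near, either way round below 0.2 rad and height (world z) of dish below 0.006 m and angle between dish's own z axis and vertical below 0.1 rad and contact force between each of the arm, the fingers and dish below 0.1 N and linear speed of dish below 0.02 m/s and value of joint lid below 0.03 rad), for 0.2 s.
2. the catch is pulled sideways clear of its striker while the lid is still shut (value of joint catch above 0.009 m and value of joint lid below 0.03 rad), for 0.05 s.
At the end, for the whole second after the job is handed in: Lid held still at 0.47 rad or more by the fingers gripping the knob (over 2 N), nothing else touching the lid; dish upright at rest on the cart top, midway between the holders within 18 mm along their line and 25 mm across it, parallel within 0.2 rad (value of joint lid above 0.47 rad and velocity of joint lid between -0.05 and 0.05 rad/s and contact force between the fingers and knob above 2 N and contact force between lid_shell and anything else below 1 N and x of dish in the frame of holder_near between 0.082 and 0.118 m and x of dish in the frame of holder_far between -0.118 and -0.082 m and y of dish in the frame of holder_near between -0.025 and 0.025 m and angle between the y axis of dish and the y axis of holder_near, either way round below 0.2 rad and height (world z) of dish below 0.006 m and angle between dish's own z axis and vertical below 0.1 rad and linear speed of dish below 0.02 m/s); the arm keeps its last pose, push and grip.
It fails at once if a skewer holder is moved by more than 15 mm (distance of any of holder_near, holder_far from where it was at the start of the episode above 0.015 m).
It fails at once if the spatula, the pepper mill or the mug is moved by more than 25 mm (distance of any of spatula, mill, mug from where it was at the start of the episode above 0.025 m).
It fails at once if the dish is set down hard: it meets the cart top with more than 40 N (contact force between dish and table above 40 N).
It fails at once if the dish is tipped by more than 0.6 rad (angle between dish's own z axis and vertical above 0.6 rad).
It also fails if it takes over 56 s, if anything falls off the work surface, if the arm or the gripper's body presses on something with over 40 N, if the wrist force passes 120 N, or if a joint passes its speed limit or range.

## Working session

There is one attempt and no reset: what is moved stays moved. The work goes in short steps, Python scripts to look and compute and a tool call to move; the robot and the scene stay as the last step left them, time stands still between calls to the robot, and variables do not carry over. Pictures are saved under pics/ and viewed, at most 10 in all, crops included, and the job is handed in when it is done.

Besides the shell and the picture viewer there is one more tool, called after "Request:" as name([rows], argument=value, ...), one row to a line, values as JSON. servo_tool: Moves the arm, as the interface text tells. Its arguments: {"type":"object","properties":{"moves":{"type":"array","items":{"type":"array","items":{"type":"number"}}},"claw":{"type":"number"},"force":{"type":"number"}},"required":["moves"]}

```bash
mkdir -p pics; cat > h.py <<'E'
from workcell import *
import numpy as np, cv2
def snap(n,f):
    im=camera(n); cv2.imwrite('pics/'+f,im[:,:,::-1]); return im
def ray(n,uv,z):
    c=get_calibration(n); R=cv2.Rodrigues(np.array(c['rvec'],float))[0]; t=np.array(c['tvec'],float).ravel()
    o=-R.T@t; d=R.T@np.array([(uv[0]-c['cx'])/c['fx'],(uv[1]-c['cy'])/c['fy'],1])
    return o+d*(z-o[2])/d[2]
def proj(n,P):
    c=get_calibration(n); K=np.array([[c['fx'],0,c['cx']],[0,c['fy'],c['cy']],[0,0,1]],float)
    return cv2.projectPoints(np.array(P,float).reshape(-1,3),np.array(c['rvec'],float),np.array(c['tvec'],float),K,None)[0].reshape(-1,2)
E
python3 - <<'E'
from h import *
snap('top','t0.png'); snap('scene','s0.png'); o=get_obs(); print(o['time'],o['ee_pos'],o['tcp_rot'],o['opening'])
E
```

```text
0.1 [ 0.22862178 -0.50000852  0.23066485] [-1.79932574e+02 -8.05478516e-04  2.45719207e+01] 0.08542621682472272
```

View pics/t0.png

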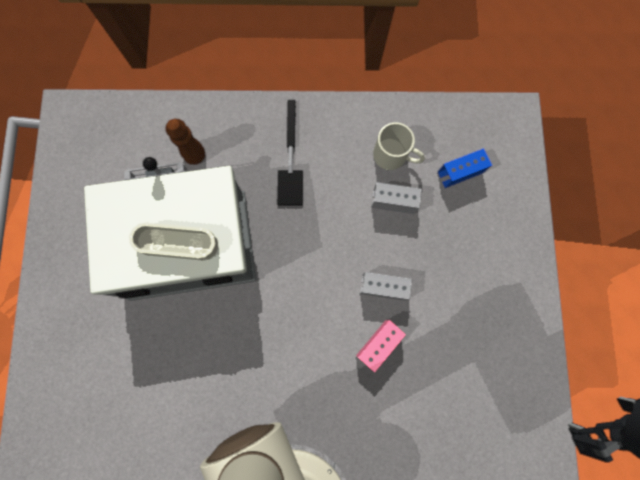

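View pics/s0.png

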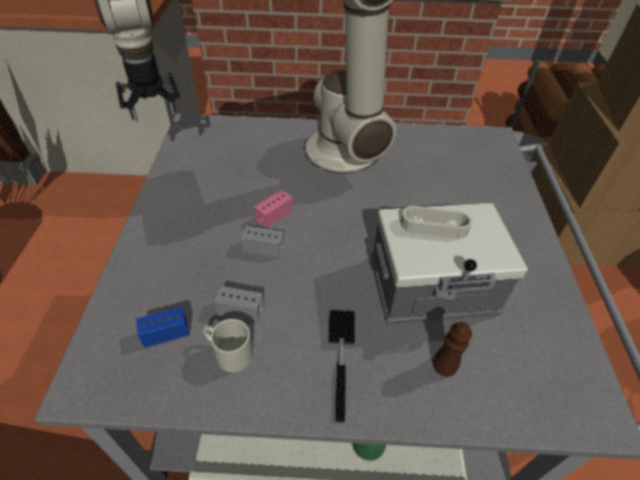

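The top view has +x up and +y left. The cooler is at the left with the dish at (173,241) and the knob at (150,163). The grey holders are at about (397,195) and (386,286). I'll zoom in on both areas.

```bash
python3 - <<'E'
from h import *
im=cv2.imread('pics/t0.png')
a=cv2.resize(im[140:310,75:255],None,fx=4,fy=4,interpolation=cv2.INTER_CUBIC)[:, :720]
cv2.imwrite('pics/a.png',cv2.resize(im[150:300,80:250],None,fx=4,fy=4,interpolation=cv2.INTER_CUBIC))
cv2.imwrite('pics/b.png',cv2.resize(im[175:315,350:435],None,fx=4,fy=4,interpolation=cv2.INTER_CUBIC))
E
```

```text
(no output)
```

View pics/a.png

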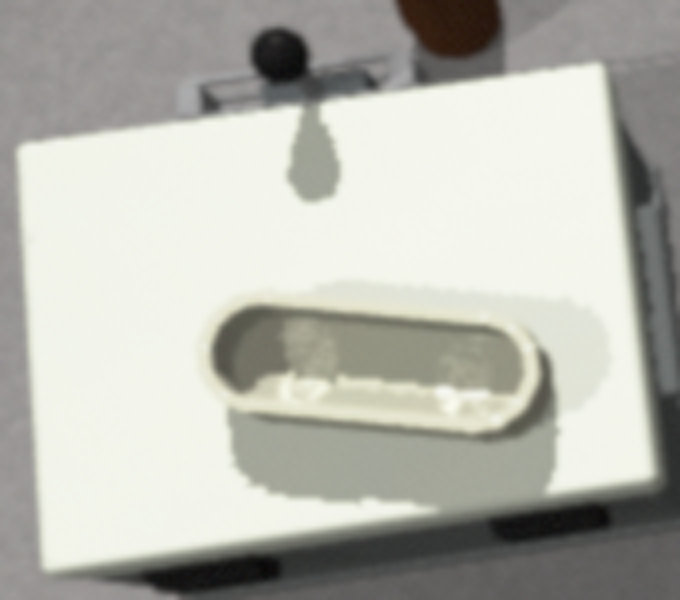

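View pics/b.png

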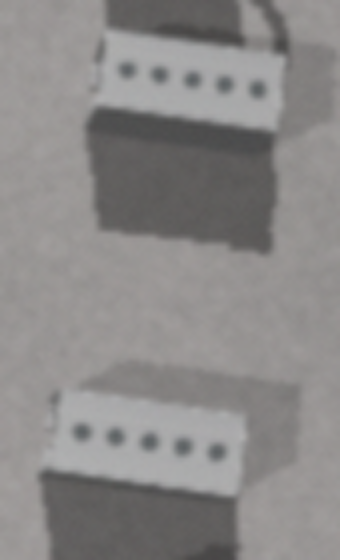

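Crop a (offset (80,150), 4x) shows the lid corners, the dish rim from (205,355) to (543,372), and the ball at (279,55). Crop b (offset (350,175)) shows the middle holes of the holders at (193,80) and (149,442).

```bash
python3 - <<'E'
from h import *
A=lambda u,v,z: ray('top',(80+(u+.5)/4-.5,150+(v+.5)/4-.5),z)
B=lambda u,v,z: ray('top',(350+(u+.5)/4-.5,175+(v+.5)/4-.5),z)
L=np.array([A(*p,.18) for p in [(20,147),(603,65),(660,485),(45,570)]])
print('lid',L.round(4).tolist(),[np.linalg.norm(L[i]-L[i-1]).round(4) for i in range(4)])
y=((L[0]-L[1])+(L[3]-L[2])); yaw=np.arctan2(y[1],y[0])-np.pi/2; print('cooler yaw',yaw, 'hinge mid',(L[2]+L[3])/2,'front',(L[0]+L[1])/2)
k=A(279,55,.218);print('knob',k)
ex=np.array([np.cos(yaw),np.sin(yaw)]); c=L.mean(0)[:2]
print('knob pred',(L[2]+L[3])[:2]/2+ex*.213)
D=np.array([A(*p,.212) for p in [(205,353),(543,372),(375,307),(365,423)]])
print('dish',D.round(4).tolist(),'len',np.linalg.norm(D[0]-D[1]),'wid',np.linalg.norm(D[2]-D[3]),'c',(D[0]+D[1])/2,(D[2]+D[3])/2)
d=A(250,300,.212)-A(500,318,.212)+A(250,412,.212)-A(480,432,.212);print('dish yaw',np.arctan2(d[1],d[0])-np.pi/2)
res=[]
for cs,hs in [([(106,32),(285,55),(275,130),(98,106)],[(127,69),(193,80),(258,89)]),([(62,390),(245,414),(237,495),(45,472)],[(82,432),(149,442),(217,452)])]:
    C=np.array([B(*p,.055) for p in cs]);H=np.array([B(*p,.055) for p in hs]);e=H[0]-H[2]
    print('holder',C.mean(0),H[1],np.arctan2(e[1],e[0])-np.pi/2,[np.linalg.norm(C[i]-C[i-1]).round(4) for i in range(4)]);res.append(H.mean(0))
e=res[0]-res[1];print('mid',(res[0]+res[1])/2,'dist',np.linalg.norm(e),'ang',np.arctan2(e[1],e[0]))
E
```

```text
lid [[0.6305, 0.3798, 0.18], [0.6714, 0.1098, 0.18], [0.4709, 0.0773, 0.18], [0.4336, 0.3502, 0.18]] [np.float64(0.1991), np.float64(0.2731), np.float64(0.2032), np.float64(0.2754)]
cooler yaw 0.1431860101517881 hinge mid [0.45222574 0.21376687 0.18      ] front [0.65096061 0.24482842 0.18      ]
knob [0.66185196 0.24804698 0.218     ]
knob pred [0.66304598 0.24416138]
dish [[0.5261, 0.2734, 0.212], [0.5174, 0.1251, 0.212], [0.5467, 0.2003, 0.212], [0.4948, 0.2017, 0.212]] len 0.1485329406499854 wid 0.0519604635901233 c [0.52172466 0.1992227  0.212     ] [0.52077491 0.2009829  0.212     ]
dish yaw -0.08197377024891805
holder [ 0.65176221 -0.23187838  0.055     ] [ 0.65210005 -0.23298783  0.055     ] -0.15656431478054733 [np.float64(0.0425), np.float64(0.0992), np.float64(0.0432), np.float64(0.0973)]
holder [ 0.45407963 -0.20141057  0.055     ] [ 0.45437533 -0.2023343   0.055     ] -0.15066774581216302 [np.float64(0.0442), np.float64(0.0975), np.float64(0.0429), np.float64(0.1013)]
mid [ 0.55342763 -0.21765867  0.055     ] dist 0.2004092139115629 ang -0.15181059461465213
```

The manual's scale: shifts go in shares of 750 mm and turns go in shares of 180 degrees. Converting my numbers, 70 cm is 0.9333, 29.2 cm is 0.3893, 1.06 rad is 0.3374.

Request:
servo_tool([
  [0.0533, 0.1333, 0.0933, 0.0382],
  [0.3893, 0.9333, 0.0933, 0.3374],
  [0.3893, 0.9333, 0.0933, 0.3374],
  [0.3893, 0.9333, 0.0933, 0.3374],
  [0.3893, 0.9333, 0.0933, 0.3374],
  [0.3893, 0.9333, 0.0933, 0.3374],
  [0.3893, 0.9333, 0.0933, 0.3374],
  [0.3893, 0.9333, 0.0933, 0.3374],
  [0.3893, 0.9333, 0.0933, 0.3374],
  [0.3893, 0.9333, 0.0933, 0.3374],
  [0.3893, 0.9333, 0.0933, 0.3374],
  [0.3893, 0.9333, 0.0933, 0.3374],
  [0.3893, 0.9333, 0.0933, 0.3374],
  [0.3893, 0.9333, 0.0933, 0.3374],
  [0.3893, 0.9333, 0.0933, 0.3374],
  [0.3893, 0.9333, 0.0933, 0.3374],
  [0.3893, 0.9333, 0.0933, 0.3374],
  [0.3893, 0.9333, 0.0933, 0.3374],
  [0.3893, 0.9333, 0.0933, 0.3374],
  [0.3893, 0.9333, 0.0933, 0.3374],
], claw=0, force=30)

```text
time: 1.77
ee_pos: [0.5214, 0.2033, 0.2994]
tcp_rot: [-179.9, 0.0, 85.5]
wrist_force: [0.2, 0.5, -0.4]
opening: 0.0852
grasp_force: 0.0
```

Request:
servo_tool([
  [0, 0, 0, 0],
  [0, 0, 0, 0],
  [0, 0, 0, 0],
])

```text
time: 2.02
ee_pos: [0.5204, 0.1988, 0.3015]
tcp_rot: [180.0, 0.0, 85.2]
wrist_force: [0.1, -0.4, -0.4]
opening: 0.0851
grasp_force: 0.0
```

```bash
python3 - <<'E'
from h import *
o=get_obs();snap('wrist','w1.png');print(o['time'],o['ee_pos'],o['tcp_rot'],o['q'],o['wrist_force'])
print(get_calibration('wrist'))
E
```

```text
2.0167 [0.52040129 0.19882053 0.30154516] [1.79989273e+02 6.12927012e-03 8.52435240e+01] [ 2.09146774e+01  8.30260787e+00  2.16795328e+01  1.03369912e+02
 -1.01712706e-02  1.15671152e+02] [ 0.11542943 -0.38280027 -0.35540082]
{'fx': 414.57899270631015, 'fy': 414.57899270631015, 'cx': 318.53776025363317, 'cy': 244.86455472024176, 'tool_from_camera': array([[-9.08004031e-04, -9.58654262e-01, -2.84571928e-01,
         7.18968363e-02],
       [ 9.99999518e-01, -9.76893144e-04,  1.00147555e-04,
        -9.91126757e-04],
       [-3.74003245e-04, -2.84571699e-01,  9.58654687e-01,
        -1.42897892e-01],
       [ 0.00000000e+00,  0.00000000e+00,  0.00000000e+00,
         1.00000000e+00]])}
```

View pics/w1.png

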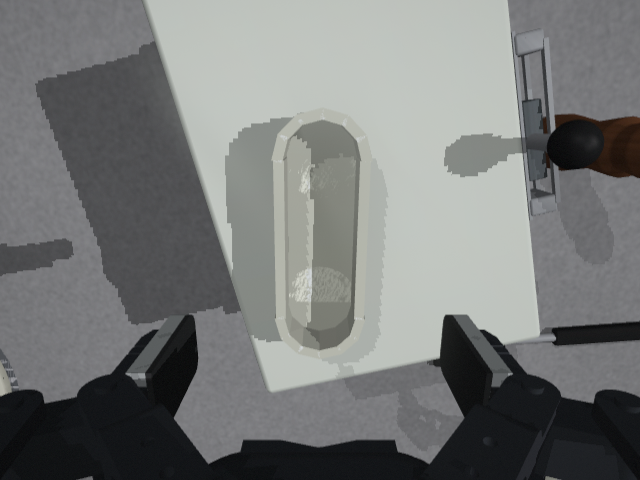

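The wrist view shows the dish rim spanning columns 273 to 371 and rows 108 to 360, well aligned with the fingers. The ball knob is at (575,145).

```bash
cat >> h.py <<'E'
from scipy.spatial.transform import Rotation as Ro
def wray(uv,z,pos,rot):
    c=get_calibration('wrist'); T=np.eye(4);T[:3,:3]=Ro.from_euler('xyz',rot,degrees=True).as_matrix();T[:3,3]=pos
    M=T@c['tool_from_camera']; d=M[:3,:3]@np.array([(uv[0]-c['cx'])/c['fx'],(uv[1]-c['cy'])/c['fy'],1]);o=M[:3,3]
    return o+d*(z-o[2])/d[2]
E
python3 - <<'E'
from h import *
p=[.5204,.1988,.30155];r=[180,0,85.24]
P=[wray(x,.212,p,r) for x in [(273,235),(371,235),(322,108),(320,360),(275,150),(275,320),(370,150),(364,320)]]
print(np.round(P,4), (P[0]+P[1])/2,(P[2]+P[3])/2,'knob',wray((575,145),.218,p,r))
E
```

```text
[[0.4938 0.2099 0.212 ]
 [0.5505 0.2052 0.212 ]
 [0.5279 0.2774 0.212 ]
 [0.5142 0.1254 0.212 ]
 [0.5005 0.2578 0.212 ]
 [0.4888 0.1558 0.212 ]
 [0.5523 0.2534 0.212 ]
 [0.5436 0.1511 0.212 ]] [0.52218305 0.20755207 0.212     ] [0.52103878 0.20139706 0.212     ] knob [0.66039337 0.24729353 0.218     ]
```

In the tool's units: -11.7 cm is -0.156, -11.2 cm is -0.1493.

Request:
servo_tool([
  [0, 0.0027, -0.04, 0],
  [0, 0.0027, -0.0933, 0],
  [0, 0.0027, -0.1333, 0],
  [0, 0.0027, -0.1493, 0],
  [0, 0.0027, -0.156, 0],
  [0, 0.0027, -0.156, 0],
  [0, 0.0027, -0.156, 0],
])

```text
time: 2.65
ee_pos: [0.521, 0.2014, 0.1857]
tcp_rot: [179.9, -0.0, 85.3]
wrist_force: [-0.1, -0.3, 0.5]
opening: 0.0854
grasp_force: 0.0
```

Request:
servo_tool([
  [0, 0, 0, 0],
  [0, 0, 0, 0],
  [0, 0, 0, 0],
  [0, 0, 0, 0],
  [0, 0, 0, 0],
  [0, 0, 0, 0],
  [0, 0, 0, 0],
  [0, 0, 0, 0],
], claw=1, force=30)

```text
time: 3.32
ee_pos: [0.5212, 0.202, 0.1857]
tcp_rot: [179.9, -0.1, 85.3]
wrist_force: [0.9, -0.5, 5.8]
opening: 0.0535
grasp_force: 32.7
```

In the tool's units: 6 cm is 0.08, 5 cm is 0.0667.

Request:
servo_tool([
  [0, 0, 0.0133, 0],
  [0, 0, 0.04, 0],
  [0, 0, 0.0667, 0],
  [0, 0, 0.08, 0],
  [0, 0, 0.08, 0],
  [0, 0, 0.08, 0],
])

```text
time: 3.82
ee_pos: [0.5209, 0.2019, 0.2443]
tcp_rot: [180.0, -0.0, 85.3]
wrist_force: [0.7, -0.7, -3.4]
opening: 0.0534
grasp_force: 32.4
```

In the tool's units: -42 cm is -0.56, -41.5 cm is -0.5533, -0.07 rad is -0.0223.

Request:
servo_tool([
  [0.0013, -0.02, 0, -0.0032],
  [0.004, -0.0533, 0, -0.0064],
  [0.0067, -0.0933, 0, -0.0095],
  [0.0107, -0.1333, 0, -0.0127],
  [0.0133, -0.1733, 0, -0.0159],
  [0.0173, -0.2133, 0, -0.0191],
  [0.02, -0.2533, 0, -0.0223],
  [0.024, -0.2933, 0, -0.0223],
  [0.0267, -0.3333, 0, -0.0223],
  [0.0307, -0.3733, 0, -0.0223],
  [0.0333, -0.4133, 0, -0.0223],
  [0.0373, -0.4533, 0, -0.0223],
  [0.04, -0.4933, 0, -0.0223],
  [0.0413, -0.5267, 0, -0.0223],
  [0.0427, -0.5533, 0, -0.0223],
  [0.0427, -0.56, 0, -0.0223],
  [0.0427, -0.56, 0, -0.0223],
  [0.0427, -0.56, 0, -0.0223],
  [0.0427, -0.56, 0, -0.0223],
  [0.0427, -0.56, 0, -0.0223],
])

```text
time: 5.48
ee_pos: [0.5527, -0.2171, 0.2443]
tcp_rot: [-180.0, -0.0, 81.4]
wrist_force: [-0.1, 0.5, -1.6]
opening: 0.053
grasp_force: 32.3
```

```bash
python3 - <<'E'
from h import *
o=get_obs();im=snap('wrist','w2.png');print(o['time'],o['ee_pos'],o['tcp_rot'],o['opening'],o['wrist_force'])
E
```

```text
5.4833 [ 0.55272843 -0.21707966  0.2442794 ] [-1.79996320e+02 -1.08174129e-02  8.13650482e+01] 0.052983965933279815 [-0.11521998  0.46038148 -1.58782589]
```

View pics/w2.png

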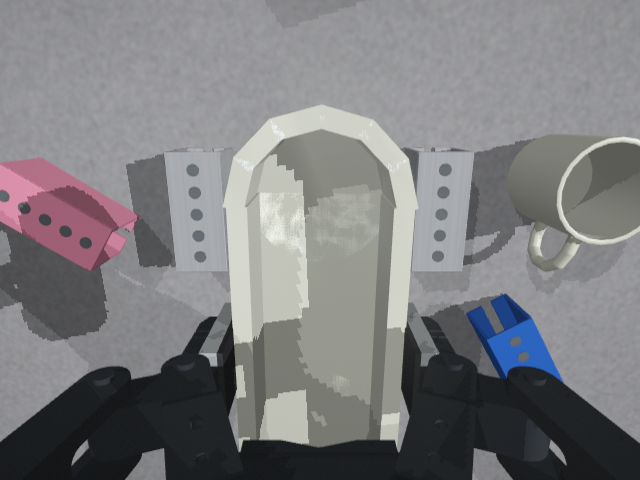

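Dish held centred and parallel between the two grey holders, whose middle holes are at (196,214) and (441,214). I'll check the midpoint from this view.

```bash
python3 - <<'E'
from h import *
p=[.55273,-.21708,.24428];r=[180,0,81.365]
n=wray((196,214),.055,p,r);f=wray((441,214),.055,p,r);print(n,f,(n+f)/2,np.linalg.norm(f-n))
t=[wray(u,.239+.032,p,r) for u in [(322,105)]];print(t)
E
```

```text
[ 0.4527443  -0.20223724  0.055     ] [ 0.65078472 -0.23251515  0.055     ] [ 0.55176451 -0.21737619  0.055     ] 0.20034160571327053
[array([ 0.56415985, -0.14183109,  0.271     ])]
```

In the tool's units: -22.6 cm is -0.3013, -22.3 cm is -0.2973.

Request:
servo_tool([
  [0, 0, -0.04, 0],
  [0, 0, -0.08, 0],
  [0, 0, -0.12, 0],
  [0, 0, -0.16, 0],
  [0, 0, -0.2, 0],
  [0, 0, -0.24, 0],
  [0, 0, -0.2667, 0],
  [0, 0, -0.2867, 0],
  [0, 0, -0.2973, 0],
  [0, 0, -0.3013, 0],
  [0, 0, -0.3013, 0],
  [0, 0, -0.3013, 0],
])

```text
time: 6.53
ee_pos: [0.5533, -0.2182, 0.0195]
tcp_rot: [179.9, 0.0, 81.3]
wrist_force: [0.4, -0.4, -2.3]
opening: 0.0533
grasp_force: 32.2
```

Midpoint confirmed at (0.552,-0.217). Now lower the last ~14 mm slowly.

In the tool's units: -1.25 cm is -0.0167, -1.2 cm is -0.016.

Request:
servo_tool([
  [0, 0, -0.004, 0],
  [0, 0, -0.008, 0],
  [0, 0, -0.0107, 0],
  [0, 0, -0.0133, 0],
  [0, 0, -0.0147, 0],
  [0, 0, -0.016, 0],
  [0, 0, -0.0167, 0],
  [0, 0, -0.0167, 0],
])

```text
time: 7.2
ee_pos: [0.5527, -0.2182, 0.0058]
tcp_rot: [-180.0, -0.0, 81.3]
wrist_force: [-0.3, 0.3, -1.0]
opening: 0.0534
grasp_force: 32.3
```

In the tool's units: -0.08 cm is -0.0011, -0.04 cm is -0.0005.

Request:
servo_tool([
  [0, 0, -0.0005, 0],
  [0, 0, -0.0011, 0],
  [0, 0, -0.0011, 0],
])

```text
time: 7.45
ee_pos: [0.5527, -0.2183, 0.0058]
tcp_rot: [180.0, 0.0, 81.3]
wrist_force: [-4.0, -0.2, 5.4]
opening: 0.0537
grasp_force: 33.0
```

In the tool's units: 30 cm is 0.4, 28 cm is 0.3733.

Request:
servo_tool([
  [0, 0, 0, 0],
  [0, 0, 0, 0],
  [0, 0, 0, 0],
  [0, 0, 0, 0],
  [0, 0, 0, 0],
  [0, 0, 0, 0],
  [0, 0, 0.0067, 0],
  [0, 0, 0.02, 0],
  [0, 0, 0.04, 0],
  [0, 0, 0.0667, 0],
  [0, 0, 0.1067, 0],
  [0, 0, 0.16, 0],
  [0, 0, 0.2133, 0],
  [0, 0, 0.2667, 0],
  [0, 0, 0.32, 0],
  [0, 0, 0.3733, 0],
  [0, 0, 0.4, 0],
  [0, 0, 0.4, 0],
  [0, 0, 0.4, 0],
], claw=0)

```text
time: 9.03
ee_pos: [0.553, -0.2184, 0.3073]
tcp_rot: [179.8, 0.0, 81.3]
wrist_force: [0.0, -0.5, -1.2]
opening: 0.0856
grasp_force: 0.0
```

```bash
python3 - <<'E'
from h import *
o=get_obs();im=snap('wrist','w3.png');print(o['time'],o['ee_pos'],o['tcp_rot'],o['opening'],o['wrist_force'])
E
```

```text
9.0333 [ 0.5530473  -0.21835321  0.30725981] [1.79797006e+02 4.66311508e-02 8.12917910e+01] 0.08555444207704785 [ 0.008023   -0.51877915 -1.24678655]
```

View pics/w3.png

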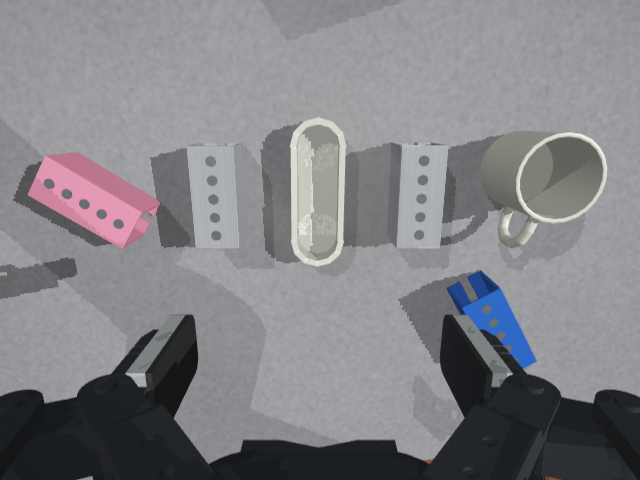

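The dish stands upright at (318,191), midway between the holder holes at (213,199) and (422,198). Next is the knob, with the tool turned so that the fingers close along the cooler's y.

In the tool's units: 46.5 cm is 0.62, 45.5 cm is 0.6067, 0.18 rad is 0.0573.

Request:
servo_tool([
  [0, 0.0267, 0, 0.0191],
  [0.02, 0.0667, 0, 0.0573],
  [0.0333, 0.1133, 0, 0.0955],
  [0.0467, 0.16, 0, 0.1337],
  [0.06, 0.2067, 0, 0.1719],
  [0.0733, 0.2533, 0, 0.2101],
  [0.0867, 0.3, 0, 0.2483],
  [0.1, 0.3467, 0, 0.2865],
  [0.1067, 0.3933, 0, 0.3247],
  [0.1133, 0.44, 0, 0.3629],
  [0.12, 0.4867, 0, 0.4011],
  [0.1267, 0.5333, 0, 0.4393],
  [0.14, 0.5733, 0, 0.4775],
  [0.1453, 0.6067, 0, 0.5157],
  [0.1453, 0.62, 0, 0.5539],
  [0.1453, 0.62, 0, 0.5825],
  [0.1453, 0.62, 0, 0.594],
  [0.1453, 0.62, 0, 0.594],
  [0.1453, 0.62, 0, 0.594],
  [0.1453, 0.62, 0, 0.594],
])

```text
time: 10.75
ee_pos: [0.6615, 0.2466, 0.3045]
tcp_rot: [-180.0, -0.1, -171.9]
wrist_force: [-0.4, -0.6, -0.3]
opening: 0.0856
grasp_force: 0.0
```

```bash
python3 - <<'E'
from h import *
o=get_obs();im=snap('wrist','w4.png');print(o['time'],o['ee_pos'],o['tcp_rot'],o['q'],o['wrist_force'])
E
```

```text
10.75 [0.66153336 0.24655809 0.30445723] [-1.79985490e+02 -5.76348200e-02 -1.71894937e+02] [ 2.04415262e+01  3.47124643e+01  5.67871360e+01  1.12134076e+02
 -1.86094637e-03  1.23364571e+01] [-0.35654962 -0.57779722 -0.29427851]
```

View pics/w4.png

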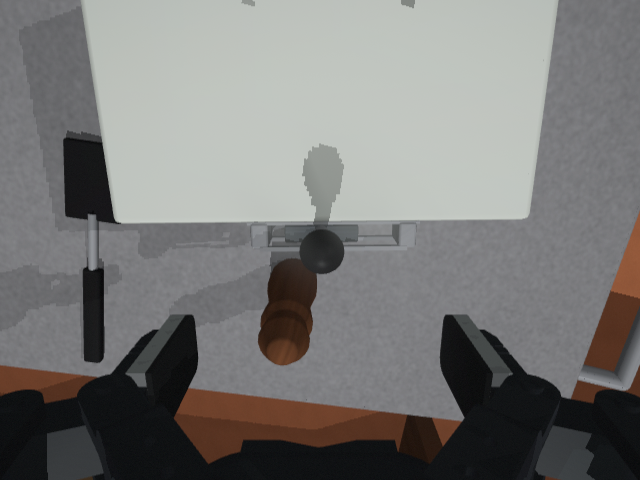

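The ball is at (322,251), centred between the fingers, and the lid's front edge is level in the image, so the tool is aligned.

```bash
python3 - <<'E'
from h import *
p=[.66153,.24656,.30446];r=[180,0,-171.895]
print(wray((322,251),.218,p,r)); a=wray((118,221),.18,p,r);b=wray((528,218),.18,p,r);print(a,b,np.linalg.norm(a-b),np.arctan2(*(b-a)[:2]))
E
```

```text
[0.65973051 0.24800681 0.218     ]
[0.66980444 0.11336792 0.18      ] [0.62979229 0.3812293  0.18      ] 0.27083332849158914 -0.14827995133329164
```

In the tool's units: -10.6 cm is -0.1413, -10.4 cm is -0.1387.

Request:
servo_tool([
  [0, 0, -0.04, 0],
  [0, 0, -0.08, 0],
  [0, 0, -0.1133, 0],
  [0, 0, -0.1307, 0],
  [0, 0, -0.1387, 0],
  [0, 0, -0.1413, 0],
  [0, 0, -0.1413, 0],
  [0, 0, -0.1413, 0],
])

```text
time: 11.47
ee_pos: [0.6621, 0.2468, 0.2005]
tcp_rot: [180.0, 0.1, -171.8]
wrist_force: [0.3, -0.9, -0.0]
opening: 0.0855
grasp_force: 0.0
```

In the tool's units: -0.2 cm is -0.0027, -0.1 cm is -0.0013.

Request:
servo_tool([
  [-0.0013, 0.0013, -0.0027, 0],
  [-0.0013, 0.0013, -0.0027, 0],
  [-0.0013, 0.0013, -0.0027, 0],
  [-0.0013, 0.0013, -0.0027, 0],
  [-0.0013, 0.0013, -0.0027, 0],
  [-0.0013, 0.0013, -0.0027, 0],
  [-0.0013, 0.0013, -0.0027, 0],
  [-0.0013, 0.0013, -0.0027, 0],
  [-0.0013, 0.0013, -0.0027, 0],
  [-0.0013, 0.0013, -0.0027, 0],
  [-0.0013, 0.0013, -0.0027, 0],
  [-0.0013, 0.0013, -0.0027, 0],
], claw=1, force=60)

```text
time: 12.47
ee_pos: [0.6607, 0.248, 0.1973]
tcp_rot: [180.0, 0.0, -171.8]
wrist_force: [-0.2, 2.6, 4.3]
opening: 0.0232
grasp_force: 58.6
```

In the tool's units: 1.6 cm is 0.0213, 1.4 cm is 0.0187.

Request:
servo_tool([
  [-0.0004, 0.0027, 0, 0],
  [-0.0008, 0.0053, 0, 0],
  [-0.0012, 0.008, 0, 0],
  [-0.0016, 0.0107, 0, 0],
  [-0.002, 0.0133, 0, 0],
  [-0.0024, 0.016, 0, 0],
  [-0.0028, 0.0187, 0, 0],
  [-0.0032, 0.0213, 0, 0],
  [-0.0032, 0.0213, 0, 0],
  [-0.0032, 0.0213, 0, 0],
])

```text
time: 13.3
ee_pos: [0.6586, 0.2621, 0.1973]
tcp_rot: [-179.8, 0.0, -171.9]
wrist_force: [0.5, -7.1, 6.8]
opening: 0.0229
grasp_force: 58.9
```

```bash
python3 - <<'E'
from h import *
o=get_obs();im=camera('wrist');print(o['time'],o['ee_pos'],o['opening'],o['wrist_force'])
im2=camera('scene')
a=cv2.resize(im2[230:330,420:530],None,fx=4,fy=4,interpolation=cv2.INTER_CUBIC)
b=cv2.resize(im[150:480,140:500],(436,400))
cv2.imwrite('pics/g1.png',cv2.resize(np.hstack([a[:400,:],b[:,:]]),(792,360))[:,:,::-1])
E
```

```text
13.3 [0.65859714 0.26206313 0.19731699] 0.02290186314041302 [ 0.45356656 -7.09877763  6.83522171]
```

View pics/g1.png

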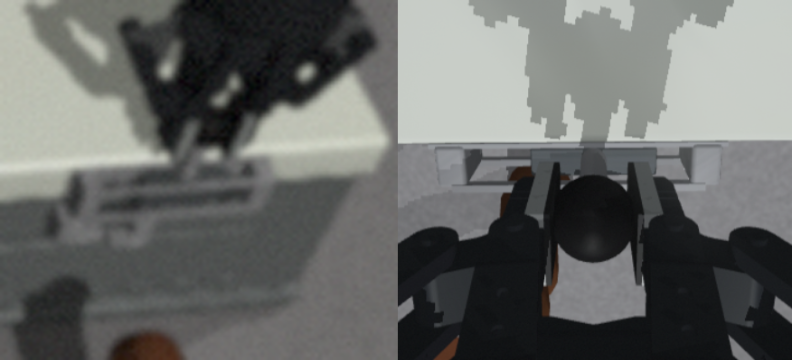

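Ball is firmly gripped, and the slider has moved about 13 mm. I'll pull on to the stop.

Request:
servo_tool([
  [-0.0004, 0.0027, 0, 0],
  [-0.0007, 0.0047, 0, 0],
  [-0.0007, 0.0047, 0, 0],
  [-0.0007, 0.0047, 0, 0],
])

```text
time: 13.73
ee_pos: [0.6583, 0.2642, 0.1972]
tcp_rot: [-179.7, -0.0, -171.9]
wrist_force: [0.7, -12.1, 6.2]
opening: 0.0231
grasp_force: 59.1
```

In the tool's units: 4.09 cm is 0.0545, 3.1 cm is 0.0413.

Request:
servo_tool([
  [-0.0024, -0.0004, 0.0071, 0],
  [-0.0051, -0.0008, 0.0141, 0],
  [-0.0079, -0.0012, 0.0211, 0],
  [-0.0107, -0.0016, 0.0279, 0],
  [-0.0139, -0.002, 0.0347, 0],
  [-0.0172, -0.0025, 0.0413, 0],
  [-0.0207, -0.0031, 0.048, 0],
  [-0.0241, -0.0036, 0.0545, 0],
  [-0.0241, -0.0036, 0.0545, 0],
  [-0.0241, -0.0036, 0.0545, 0],
])

```text
time: 14.57
ee_pos: [0.6416, 0.2616, 0.2377]
tcp_rot: [-179.7, 0.1, -171.9]
wrist_force: [10.2, -10.0, 1.7]
opening: 0.023
grasp_force: 59.3
```

In the tool's units: 3.64 cm is 0.0485, 2.78 cm is 0.0371.

Request:
servo_tool([
  [-0.0027, -0.0005, 0.0064, 0],
  [-0.0064, -0.0012, 0.0128, 0],
  [-0.0107, -0.0017, 0.0191, 0],
  [-0.0148, -0.0024, 0.0252, 0],
  [-0.0192, -0.0031, 0.0312, 0],
  [-0.0237, -0.0037, 0.0371, 0],
  [-0.0284, -0.0044, 0.0428, 0],
  [-0.0332, -0.0051, 0.0485, 0],
  [-0.0332, -0.0051, 0.0485, 0],
  [-0.0332, -0.0051, 0.0485, 0],
])

```text
time: 15.4
ee_pos: [0.6179, 0.258, 0.2759]
tcp_rot: [-179.7, 0.4, -172.0]
wrist_force: [16.8, -10.2, 9.3]
opening: 0.0233
grasp_force: 59.9
```

In the tool's units: 2.95 cm is 0.0393, -2.7 cm is -0.036.

Request:
servo_tool([
  [-0.004, -0.0007, 0.006, 0],
  [-0.0087, -0.0015, 0.0123, 0],
  [-0.0133, -0.0021, 0.018, 0],
  [-0.0179, -0.0029, 0.0237, 0],
  [-0.0233, -0.0037, 0.0287, 0],
  [-0.0289, -0.0047, 0.0336, 0],
  [-0.036, -0.0056, 0.0393, 0],
  [-0.036, -0.0056, 0.0393, 0],
  [-0.036, -0.0056, 0.0393, 0],
  [-0.036, -0.0056, 0.0393, 0],
])

```text
time: 16.23
ee_pos: [0.5904, 0.2539, 0.3052]
tcp_rot: [-179.8, 0.4, -172.0]
wrist_force: [13.1, -10.7, 9.9]
opening: 0.0229
grasp_force: 60.5
```

```bash
python3 - <<'E'
from h import *
o=get_obs();im=camera('wrist');im2=camera('scene');print(o['time'],o['ee_pos'],o['opening'],o['wrist_force'],o['grasp_force'])
a=im2[170:340,350:550]
b=im[150:480,140:500]
cv2.imwrite('pics/g2.png',np.hstack([cv2.resize(a,(450,383)),cv2.resize(b,(345,383))])[:,:,::-1])
E
```

```text
16.2333 [0.59039976 0.2539471  0.3052278 ] 0.022930124962256253 [ 13.14372368 -10.67469126   9.9318405 ] 60.483866930007935
```

View pics/g2.png

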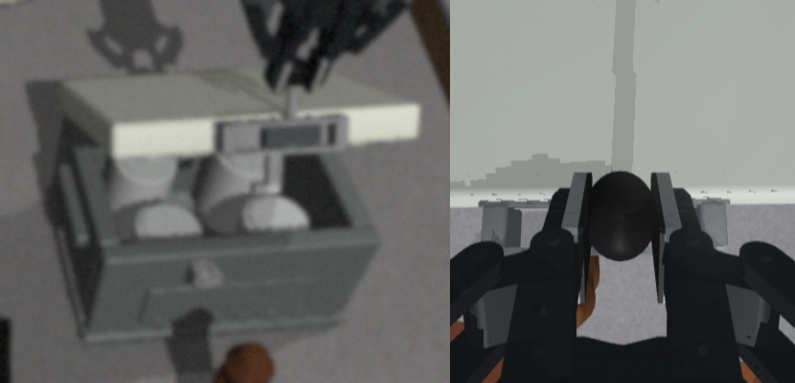

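The lid is well open, held by the knob. I'll estimate the lid angle from the scene picture.

```bash
python3 - <<'E'
from h import *
from scipy.optimize import least_squares
s=200/450; t=170/383
m=np.array([[350+113*s,170+125*t],[350+418*s,170+103*t]])
yaw=.146;ex=np.array([np.cos(yaw),np.sin(yaw),0]);ey=np.array([-ex[1],ex[0],0]);ez=np.array([0,0,1])
h=np.array([.661,.2475,0])-.213*ex+.147*ez
def P(a):
    u=np.cos(a)*ex+np.sin(a)*ez;w=-np.sin(a)*ex+np.cos(a)*ez
    return [h+.205*u+.033*w-.139*ey,h+.205*u+.033*w+.139*ey]
for a in (0,.45,.5,.55,.6): print(a,(proj('scene',P(a))-m[::1]).round(1).tolist(),(proj('scene',P(a)[::-1])-m).round(1).tolist())
o=get_obs();g=np.array(o['ee_pos'])+[0,0,.020];d=g-h;print('grasp pt rad',np.hypot(d@ex,d[2]),'a',np.arctan2(d[2],d@ex)-np.arctan2(.071,.213))
E
```

```text
0 [[-3.5, 52.5], [-7.1, 53.4]] [[128.5, 43.7], [-139.1, 62.3]]
0.45 [[-0.8, 11.2], [1.5, 12.6]] [[137.0, 2.8], [-136.3, 20.9]]
0.5 [[-0.8, 5.9], [1.8, 7.4]] [[137.3, -2.3], [-136.4, 15.6]]
0.55 [[-0.9, 0.5], [1.9, 2.2]] [[137.4, -7.6], [-136.5, 10.3]]
0.6 [[-1.1, -4.8], [1.9, -3.1]] [[137.4, -12.8], [-136.6, 4.9]]
grasp pt rad 0.22920875147210237 a 0.5688074382867381
```

In the tool's units: 0.1 cm is 0.0013, 0.05 cm is 0.0007.

Request:
servo_tool([
  [0.0007, 0, 0.0007, 0],
  [0.0013, 0, 0.0013, 0],
  [0.0013, 0, 0.0013, 0],
  [0.0013, 0, 0.0013, 0],
  [0.0013, 0, 0.0013, 0],
  [0.0013, 0, 0.0013, 0],
])

```text
time: 16.83
ee_pos: [0.5907, 0.254, 0.3051]
tcp_rot: [-179.7, 0.2, -172.0]
wrist_force: [9.7, -11.2, 4.9]
opening: 0.0228
grasp_force: 60.1
```

Request:
servo_tool([
  [0, 0, 0, 0],
  [0, 0, 0, 0],
  [0, 0, 0, 0],
  [0, 0, 0, 0],
  [0, 0, 0, 0],
  [0, 0, 0, 0],
  [0, 0, 0, 0],
  [0, 0, 0, 0],
  [0, 0, 0, 0],
  [0, 0, 0, 0],
  [0, 0, 0, 0],
  [0, 0, 0, 0],
])

```text
time: 17.83
ee_pos: [0.5907, 0.254, 0.3051]
tcp_rot: [-179.7, 0.2, -172.0]
wrist_force: [9.0, -10.5, 4.9]
opening: 0.0229
grasp_force: 60.1
```

Lid angle comes out at about 0.56 rad, and pose and grip held steady for the last second. Handing in.

```bash
python3 -c "
from workcell import *
print(job_done())"
```

```text
the job is handed in; nothing more can be done
None
```

I handed the job in at about 18 s: the dish is upright midway between the skewer holders, and the arm holds the lid open by the knob alone at about 0.56 rad (estimated from the camera). No verdict came back.

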